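# Coating check of the repainted door pulls

### The arm

A 6-joint arm with a two-finger parallel gripper is mounted at the origin on the work surface. World frame = base frame: x ahead of the robot, y to its left, z up, the work surface at z = 0. Lengths are in m, angles in rad, forces in N, time in s.
With the tool pointing down it reaches from about 0.35 to 0.975 m from the base axis. Payload 4.9 kg.
Tool frame: the origin (TCP) lies at the very end of the fingers, on their centre line; the grasp point (between the pads) lies 19 mm behind it (ctrl.tcp_to_grasp is the z of the grasp point in the tool frame, in m); z points along the fingers, y is the line along which they close (so a half turn about z gives the same grasp; the last joint's range is limited). The gripper opens to 85 mm and grips with 20 to 120 N. Pads are 22 mm wide; open, the fingers measure 114 mm over their backs; the gripper's body (76 mm by 85 mm) begins 54 mm behind the grasp point. The pads swing forward as they close: fully open they stand 13 mm farther back than shut.
Start: joints at [1.085, 0.053, 1.613, -0, 1.476, -0.119], TCP at [0.224, 0.583, 0.231] pointing down, gripper open.
Joint ranges: [-3.01, 3.01], [-1.01, 2.22], [0.06, 2.58], [-1.02, 4.17], [0.09, 2.62], [-3.14, 3.14]. Speed limits (rad/s): [2.57, 2.57, 3.14, 3.14, 3.14, 3.14].

### API

Orientations are given as a rotation vector (axis times angle).
In Python, from station import ctrl, eyes, job, nets gives the robot as it stands. The module is installed in compiled form; this text tells all that it offers.
- The arm moves only by the tool jog_arm, never from a script. Its argument "commands" is one flat list of numbers, 7 for each row, row after row: the shift along the tool's x, y, z each as a share of 0.06 m, from -1 to 1, then the turn, a rotation vector about the tool's x, y, z each as a share of 0.1 rad, from -1 to 1, then the finger opening in mm, from 0 to 85.4. In form: [x, y, z, ax, ay, az, grip, x, y, z, ax, ay, az, grip, ...]. A call has 1 to 20 rows; each row shifts and turns the commanded pose from where the row before left it, along the tool's axes as they then stand; what a row does not reach is not made up. A row lasts 1/8 s, in which the tool goes at most 62.5 mm and 10.7 degrees, less where a joint would pass 70% of its speed; a pose out of reach is approached as far as the arm can. A call with a number of a shift or a turn outside -1 to 1 is refused whole. A call with a gripper value outside its range is refused whole. The fingers move at their own pace and stop on an object; "newtons" is the grip in N (left out, the last holds). Time passes only in rows, so rows that do not move let the fingers close. It gives the time, the measured TCP pose, the force, the opening and the grip force at its end, in the units of the state.
- ctrl.get_obs(): the state, without advancing time (a new reading comes with each control period).
- eyes.get_image(name): name is "side" or "top"; returns a dict with "image" (420x560x3 uint8, red, green, blue), "z_map" (420x560 float32, m along the optical axis (not along the pixel's ray), 0 where there is no reading), "K" (3x3 intrinsics, pixels), "dist_coeffs" ([k1, k2, p1, p2, k3] as OpenCV has them; the pictures are not rectified), "cam_to_world" (4x4, takes a point from camera to world coordinates). Camera axes: x right, y up, looking along -z (the intrinsics and any distortion apply to the point x, -y, -z); pixel columns grow to the right and rows downward; lengths in m; the calibration is good to about 2 mm. A picture is of the moment at which its call begins.
- job.finish_job(): hands the job in; it is judged then, once.
Trained networks look in the newest picture that a camera, given by its name, has taken for a name from the list of things; names that differ only in an ending like _2 or _b are one class to them, and where a whole thing is asked for, a point or a joint stands for the part that bears it (a point fixed in the world has none). Each returns a list of dicts, best first, with "p" (0 to 1); they miss things now and then, are a little off and sometimes report something else, mostly with a low value. They report only what shows in the picture. A call takes as long as a camera call. They do not tell look-alikes from the thing itself.
- nets.silhouettes(camera, name): "mask" (420x560 bool, what is visible of it) and "bbox" ([left, top, right, bottom] in pixels, round what is visible of it).
The state is a dict: "t": time; "q": joint angles; "dq": joint speeds; "effort": joint torques, N m; "tool_pos": TCP position; "tool_rot": TCP orientation; "contact_force": force on the tool from outside, world axes, zero at the start; "wrist_torque": the same for the moment, N m; "opening": finger opening in m; "grip_force": force on a finger pad.
Only numpy, scipy, OpenCV 4.12 (cv2) and the standard library are available. Lean on these libraries where they do the work, as an engineer would, in place of code of your own. Each camera call takes 0.05 s, during which the arm holds its last target. There are 200 camera calls.

### The job

Slide all the black door pulls across the bench, without lifting them, until each lies wholly on the cork mat, side by side and parallel to the mat's short edges. Take the gauge from its wooden rest, zero it with a gentle touch of its probe tip on the steel zero disc, then touch the tip gently on the white dots of every pull on the mat: from the shortest pull to the longest, on each first the dot next to the handle, then the dot at the free end; finally touch the zero disc once more to check the zero, holding the tip still for two seconds at every touch so that the reading settles. Lay the gauge back on its rest as you found it, leave every pull on the mat, and disturb nothing else.

Things in the scene. Friction and masses are not known exactly. Their poses are not given: they have to be found in the camera images.
- mat: fixed cork mat with a dark rubber rim, 220 mm (its x) by 280 mm (its y), lying flush with the bench (1.4 mm, no step to slide over, offers no resistance); origin at its centre, z up
- short: the short door pull: black steel plate 110 mm (its x) by 56 mm (its y) by 8 mm thick, about 0.44 kg, with a black grab handle near its -x end and two white paper dots on top; loose, flat on the bench, origin at the centre of its underside, z up. Only two or three of the three plates are present in a run (None if absent)
- short_handle (a point): grip point of the short plate's handle, 29 mm from the plate's centre towards -x, 30 mm above its underside. The handle is a bridge 40 mm long along the plate's x, 14 mm wide across it, top 38 mm above the plate's underside; pinch it across its width from above
- short_dot1 (a point): centre of the short plate's dot next to the handle (dot 18 mm across, on the centre line, 60 mm from the handle end of the plate), on the plate's top face
- short_dot2 (a point): centre of the short plate's dot at its free end (dot 18 mm across, on the centre line, 14 mm from that end), on the plate's top face
- middle: the middle door pull: black steel plate 140 mm (its x) by 56 mm (its y) by 8 mm thick, about 0.55 kg, with a black grab handle near its -x end and two white paper dots on top; loose, flat on the bench, origin at the centre of its underside, z up. Only two or three of the three plates are present in a run (None if absent)
- middle_handle (a point): grip point of the middle plate's handle, 44 mm from the plate's centre towards -x, 30 mm above its underside. The handle is a bridge 40 mm long along the plate's x, 14 mm wide across it, top 38 mm above the plate's underside; pinch it across its width from above
- middle_dot1 (a point): centre of the middle plate's dot next to the handle (dot 18 mm across, on the centre line, 60 mm from the handle end of the plate), on the plate's top face
- middle_dot2 (a point): centre of the middle plate's dot at its free end (dot 18 mm across, on the centre line, 14 mm from that end), on the plate's top face
- long: the long door pull: black steel plate 170 mm (its x) by 56 mm (its y) by 8 mm thick, about 0.65 kg, with a black grab handle near its -x end and two white paper dots on top; loose, flat on the bench, origin at the centre of its underside, z up. Only two or three of the three plates are present in a run (None if absent)
- long_handle (a point): grip point of the long plate's handle, 59 mm from the plate's centre towards -x, 30 mm above its underside. The handle is a bridge 40 mm long along the plate's x, 14 mm wide across it, top 38 mm above the plate's underside; pinch it across its width from above
- long_dot1 (a point): centre of the long plate's dot next to the handle (dot 18 mm across, on the centre line, 60 mm from the handle end of the plate), on the plate's top face
- long_dot2 (a point): centre of the long plate's dot at its free end (dot 18 mm across, on the centre line, 14 mm from that end), on the plate's top face
- gauge: hand-held coating gauge, 0.24 kg, loose: grey plastic body 90 mm (its x, centred) by 32 mm (its y) by 34 mm high with a black nose in front to +61 mm, from which a rigid steel probe points down; origin at the centre of the body's underside, z up. Lies on its rest with body along the rest's x; pinch the body across its y, e.g. 24 mm above its underside
- tip (a point): tip of the gauge's probe (6 mm across at the end): 52 mm ahead of the gauge's origin along +x and 45 mm below the body's underside; the probe is 12 mm thick above
- rest: fixed wooden rest for the gauge, a block 70 mm (its x) by 44 mm (its y), 65 mm high, with a flat top; origin at the centre of its foot, z up; the gauge lies on it centred, body lengthwise, nose and probe overhanging at the +x end
- zero: fixed wooden block 70 x 70 x 12 mm carrying in its middle the bare steel zero disc, 44 mm across, whose top face is 16 mm above the bench; origin at the centre of the block's underside
- tape: bystander, loose, not to be disturbed: yellow tape measure, about 68 mm wide, 32 mm high; origin under its middle
- sander: bystander, loose, not to be disturbed: cork sanding block, 110 x 65 x 30 mm high; origin under its middle
- glue: bystander, loose, not to be disturbed: white glue bottle, 56 mm across, 150 mm high; origin under its middle
- jar: bystander, loose, not to be disturbed: screw jar, 68 mm across, 75 mm high; origin under its middle
- wrench: bystander, loose, not to be disturbed: steel wrench lying flat; origin under its middle
- block: bystander, loose, not to be disturbed: wooden offcut, 140 x 45 x 38 mm high; origin under its middle
- carton: bystander, loose, not to be disturbed: cardboard carton, 80 x 140 x 60 mm high; origin under its middle
Things that resemble listed ones, but are neither listed nor needed, are in the scene too. What is shaped like the gauge but turquoise is not meant.

How it is judged:
By the outcome, as a careful person would: the job done as asked, in the order asked, and still so for the second after the job is handed in, with the robot touching nothing.
Of short, middle, long only 2 to 3 are there at a start; the rules pass over those that are not, and their reading is None.
At some moment in a run one of short, middle, long may be knocked a few centimetres aside while the robot is not near it.
It also fails if it takes over 210 s, if anything falls off the work surface, if the arm or the gripper's body presses on something with over 40 N, if the wrist force passes 120 N, or if a joint passes its speed limit or range.

## Working session

There is one attempt and no reset: what is moved stays moved. The work goes in short steps, Python scripts to look and compute and a tool call to move; the robot and the scene stay as the last step left them, time stands still between calls to the robot, and variables do not carry over. Pictures are saved under pics/ and viewed, at most 14 in all, crops included, and the job is handed in when it is done.

Besides the shell and the picture viewer there is one more tool, called after "Call:" by a JSON object that holds its "name" and its "arguments". jog_arm: Moves the arm, as the interface text tells. Shift numbers are shares of 0.06 m and turn numbers shares of 0.1 rad, none past 1 either way. Its arguments: {"type":"object","properties":{"commands":{"type":"array","items":{"type":"number"}},"newtons":{"type":"number"}},"required":["commands"]}

```bash
mkdir -p pics; cat > h.py <<'E'
import numpy as np, cv2
from station import ctrl, eyes, job, nets
from scipy.spatial.transform import Rotation as R
def world(im, uv, z=None):
    """pixels -> world; by depth map, or on plane z"""
    uv=np.atleast_2d(np.asarray(uv,float)); K=im["K"]; T=np.array(im["cam_to_world"])
    n=cv2.undistortPoints(uv.reshape(-1,1,2),np.array(K),np.array(im["dist_coeffs"])).reshape(-1,2)
    d=np.c_[n[:,0],-n[:,1],-np.ones(len(n))]
    if z is None:
        s=im["z_map"][uv[:,1].astype(int),uv[:,0].astype(int)]
    else:
        w=d@T[:3,:3].T; s=(z-T[2,3])/w[:,2]
    return (d*np.asarray(s)[:,None])@T[:3,:3].T+T[:3,3]
def save(name,img,scale=1):
    img=cv2.resize(img,None,fx=scale,fy=scale,interpolation=cv2.INTER_CUBIC)
    cv2.imwrite("pics/"+name+".png",img[:,:,::-1])
E
python3 - <<'E'
from h import *
for c in("top","side"):
    im=eyes.get_image(c); save(c+"0",im["image"],1.4)
    np.savez(c+"0.npz",**im)
    print(c,np.round(im["cam_to_world"],3).tolist(),np.round(im["K"],1).tolist())
    for n in ["mat","short","middle","long","gauge","rest","zero","short_dot1","tape","sander","glue","jar","wrench","block","carton"]:
        for r in nets.silhouettes(c,n)[:4]:
            m=r["mask"]; v,u=np.nonzero(m)
            if len(u)==0: continue
            W=world(im,np.c_[u,v]); 
            print(n,round(r["p"],2),r["bbox"],len(u),np.round(np.median(W,0),3),"zmax",round(float(np.percentile(W[:,2],95)),3))
print(ctrl.get_obs(),ctrl.tcp_to_grasp)
E
```

```text
top [[0.121, 0.968, -0.219, 0.264], [-0.993, 0.119, -0.021, 0.016], [0.005, 0.22, 0.976, 1.27], [0.0, 0.0, 0.0, 1.0]] [[416.2, 0.0, 281.3], [0.0, 416.2, 211.3], [0.0, 0.0, 1.0]]
mat 0.59 [191.8, 172.6, 291.7, 253.1] 6184 [0.534 0.165 0.002] zmax 0.006
mat 0.57 [389.9, 216.6, 412.7, 250.4] 658 [ 0.528 -0.328  0.009] zmax 0.038
mat 0.56 [275.5, 126.5, 296.4, 153.4] 472 [0.755 0.058 0.073] zmax 0.079
mat 0.47 [351.7, 202.9, 376.9, 254.9] 992 [ 0.513 -0.216  0.008] zmax 0.036
short 0.93 [391.1, 213.9, 413.8, 248.0] 636 [ 0.529 -0.327  0.009] zmax 0.038
long 0.22 [393.3, 212.5, 410.8, 248.6] 709 [ 0.53  -0.328  0.009] zmax 0.037
gauge 0.8 [104.9, 229.6, 143.7, 257.3] 496 [0.405 0.503 0.03 ] zmax 0.035
gauge 0.75 [144.4, 266.7, 180.5, 301.4] 559 [0.278 0.355 0.03 ] zmax 0.036
gauge 0.66 [154.1, 209.4, 174.1, 251.2] 531 [0.432 0.371 0.097] zmax 0.103
rest 0.91 [158.9, 223.7, 185.7, 253.2] 395 [0.42  0.354 0.005] zmax 0.067
zero 0.95 [157.3, 176.0, 188.7, 201.8] 525 [0.582 0.394 0.013] zmax 0.019
short_dot1 0.78 [390.8, 213.9, 409.3, 250.3] 647 [ 0.527 -0.328  0.009] zmax 0.038
short_dot1 0.
[... 3098 characters left out ...]
063
{'t': 1.6, 'q': array([ 1.08500611e+00,  5.27035292e-02,  1.61286367e+00,  4.18207512e-05,
        1.47597961e+00, -1.18976093e-01]), 'dq': array([-1.37643689e-03, -2.52813812e-04, -2.63498822e-07, -3.94906565e-04,
        1.88420482e-03,  1.67750715e-03]), 'effort': array([ 2.26737370e-05, -3.93674362e+01, -3.70448220e+01, -1.77327647e-04,
        5.93053919e-04, -8.32519930e-06]), 'tool_pos': array([0.22412861, 0.5834348 , 0.23132311]), 'tool_rot': array([-5.72966737e-01, -3.08887513e+00, -8.82171426e-05]), 'contact_force': array([0.29289268, 0.91435641, 0.47970221]), 'wrist_torque': array([0.00729703, 0.04541331, 0.06004568]), 'grip_force': 0.0, 'opening': 0.08543795189429962} -0.0187
```

View pics/top0.png

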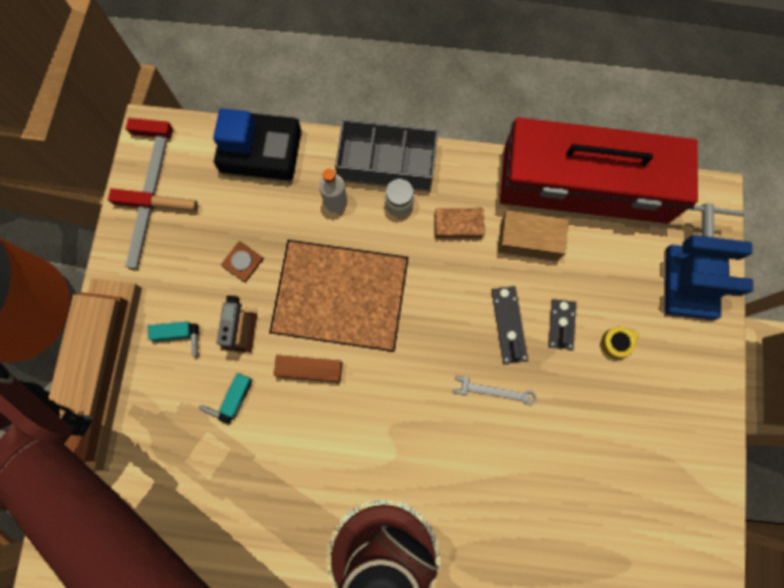

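View pics/side0.png

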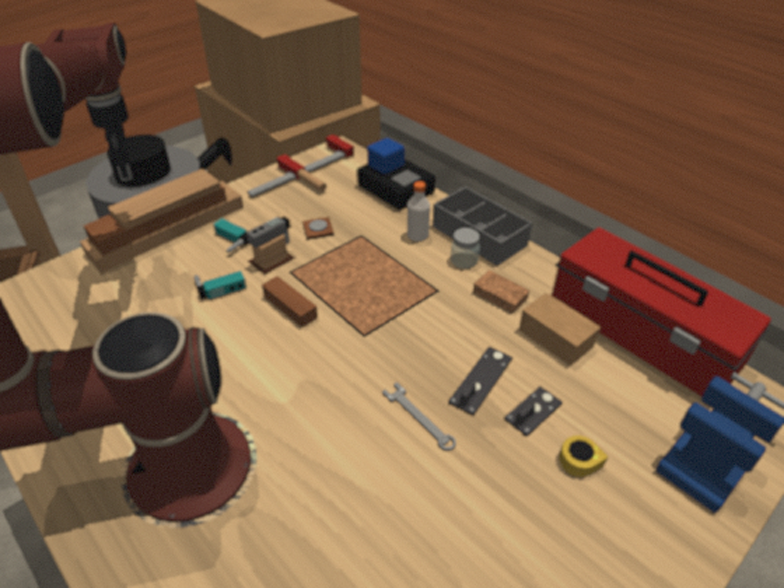

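Two plates are on the bench: one longer at top-view px (364,232) and the short one at (401,231). Gauge candidates are the grey one on the rest at (163,230) and turquoise look-alikes at (124,236) and (168,283), so I choose the grey one. The zero block is at (173,187) and the mat at (242,211).

```bash
cat >> h.py <<'E'
def cloud(im):
    v,u=np.mgrid[0:420,0:560]; uv=np.c_[u.ravel(),v.ravel()]
    return uv,world(im,uv),im["image"].reshape(-1,3).astype(int)
def rect(P):
    (c,s,a)=cv2.minAreaRect((P[:,:2]*1000).astype(np.float32)); return np.round(c,1),np.round(s,1),round(a,1)
def plates(cams=("top","side"),ims=None,box=None):
    """dots (white blobs with height 2..16mm in dark surroundings)"""
    out={}
    for c in cams:
        im=ims[c] if ims else eyes.get_image(c)
        I=im["image"]; uv,W,C=cloud(im)
        z=W[:,2]; ok=(z>.001)&(z<.02)&(C.min(1)>150)&(np.ptp(C,axis=1)<45)
        if box: ok&=(W[:,0]>box[0])&(W[:,0]<box[1])&(W[:,1]>box[2])&(W[:,1]<box[3])
        n,l,st,ce=cv2.connectedComponentsWithStats(ok.reshape(420,560).astype(np.uint8))
        out[c]=[(st[i,4],np.round(ce[i],1),np.round(world(im,ce[i],.008)[0]*1000,1)) for i in range(1,n) if 12<st[i,4]<150]
    return out
E
cat > m.py <<'E'
from h import *
ims={c:dict(np.load(c+"0.npz")) for c in("top","side")}
d=plates(ims=ims,box=(.3,.75,-.5,.5))
for c in d:
    print(c); [print("  dot",x) for x in d[c]]
for c,im in ims.items():
    uv,W,C=cloud(im); x,y,z=W.T
    def box(a,b,e,f,g,h): return (x>a)&(x<b)&(y>e)&(y<f)&(z>g)&(z<h)
    br=C.max(1)
    for n,m in dict(long=box(.4,.63,-.28,-.15,-.005,.013)&(br<100),short=box(.42,.63,-.40,-.285,-.005,.013)&(br<100),
        gauge=box(.33,.52,.3,.45,.085,.12),resttop=box(.33,.5,.3,.42,.058,.071),zero=box(.5,.66,.33,.46,.008,.025),
        block=box(.3,.42,.1,.3,.028,.05)).items():
        print(c,n,m.sum(),*rect(W[m]))
    m=box(.5,.66,.33,.46,.008,.025)&(np.ptp(C,axis=1)<40); print(c,"disc",m.sum(),np.round(world(im,uv[m].mean(0),.016)*1000),rect(W[m]))
    r=nets.silhouettes(c,"mat")[0]["mask"]; v,u=np.nonzero(r); print(c,"mat",*rect(world(im,np.c_[u,v],.0014)))
t=ims["top"]["image"]
save("crop1",np.hstack([cv2.resize(t[195:265,140:200],(360,420),interpolation=2),cv2.resize(t[195:265,340:420],(430,376),interpolation=2)[:420] if 0 else cv2.resize(t[195:265,345:420],(420,420),interpolation=2)]))
E
python3 m.py
```

```text
top
  dot (np.int32(19), array([360. , 208.8]), array([ 585.4, -198.6,    8. ]))
  dot (np.int32(16), array([402.5, 218. ]), array([ 572.3, -332.9,    8. ]))
  dot (np.int32(16), array([401.8, 229.4]), array([ 535.9, -332.8,    8. ]))
  dot (np.int32(20), array([365. , 239.1]), array([ 492. , -221.7,    8. ]))
  dot (np.int32(100), array([351.7, 278.4]), array([ 367.8, -191. ,    8. ]))
side
  dot (np.int32(16), array([355.2, 253.3]), array([ 586.2, -196.9,    8. ]))
  dot (np.int32(19), array([390.6, 283.3]), array([ 572.7, -331.6,    8. ]))
top long 687 [ 514.9 -214.4] [166.8  53.8] 13.7
top short 370 [ 529.5 -331. ] [ 54.7 105.6] 89.7
top gauge 425 [435.9 375.8] [106.5  33.6] 1.4
top resttop 77 [421.1 358.5] [19.4 79.9] 82.2
top zero 467 [585.2 395. ] [72.6 70.1] 62.4
top block 732 [364.1 207.1] [ 45.3 140.7] 2.3
top disc 146 [[585. 394.  16.]] (array([584.8, 394.2]), array([40.6, 41.5]), 37.9)
top mat [537.9 165.6] [282.8 223.5] 87.8
side long 711 [ 513.4 -216.5] [169.7  53.7] 13.9
side short 435 [ 528.5 -333.4] [109.7  53.1] 0.0
side gauge 276 [434.9 373.4] [103.5  35.8] 3.5
side resttop 101 [436.4 361.7] [100.8  25.2] 2.9
side zero 250 [583.9 394.4] [74.9 69.7] 62.9
side block 542 [364.  207.8] [ 47.4 144.5] 1.8
side disc 86 [[587. 394.  16.]] (array([584.4, 388.4]), array([62.2, 44.7]), 66.2)
side mat [541. 168.] [288.9 227.2] 88.0
```

View pics/crop1.png

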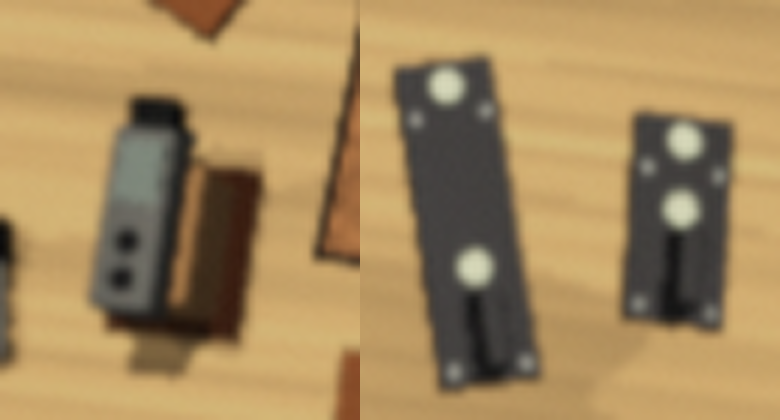

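The crop shows the grey gauge on its rest with its nose towards +x, and long and short plates with handles towards the robot. Dot spacings of 97 and 36 mm confirm long and short.

```bash
cat >> h.py <<'E'
def beta():
    return np.degrees(np.arctan2(*(R.from_rotvec(ctrl.get_obs()["tool_rot"]).as_matrix()[[1,0],1])))
def go(x,y,z,b=None):
    """mm, deg: remaining shift in units (tool axes), for now-orientation and for target orientation; turn units"""
    o=ctrl.get_obs(); M=R.from_rotvec(o["tool_rot"]).as_matrix(); b0=beta(); b=b0 if b is None else b
    d=np.array([x,y,z])/1000-o["tool_pos"]; B=np.radians(b)
    M2=np.array([[-np.sin(B),np.cos(B),0],[np.cos(B),np.sin(B),0],[0,0,-1]]).T
    er=(R.from_matrix(M).inv()*R.from_matrix(M2)).as_rotvec()/.1
    print("pos",np.round(o["tool_pos"]*1000,1),"b",round(b0,1),"shift now",np.round(M.T@d/.06,3),"shift after turn",np.round(M2.T@d/.06,3),"turn",np.round(er,3))
    return o
E
python3 -c "
from h import *
go(458,-229,120,104)
print(nets.silhouettes('top','tape')[0]['p'])"
```

```text
pos [224.1 583.4 231.3] b 69.0 shift now [ -8.494 -11.242   1.855] shift after turn [ -0.506 -14.081   1.855] turn [ 0.     0.    -6.112]
0.95
```

Call:
{"name": "jog_arm", "arguments": {"commands": [-0.472,-0.625,0.05,0,0,0,85,-0.472,-0.625,0.05,0,0,0,85,-0.472,-0.625,0.05,0,0,0,85,-0.472,-0.625,0.05,0,0,0,85,-0.472,-0.625,0.05,0,0,0,85,-0.472,-0.625,0.05,0,0,0,85,-0.472,-0.625,0.05,0,0,0,85,-0.472,-0.625,0.05,0,0,0,85,-0.472,-0.625,0.05,0,0,0,85,-0.472,-0.625,0.05,0,0,0,85,-0.472,-0.625,0.05,0,0,0,85,-0.472,-0.625,0.05,0,0,0,85,-0.472,-0.625,0.05,0,0,0,85,-0.472,-0.625,0.05,0,0,0,85,-0.472,-0.625,0.05,0,0,0,85,-0.472,-0.625,0.05,0,0,0,85,-0.472,-0.625,0.05,0,0,0,85,-0.472,-0.625,0.05,0,0,0,85]}}

```text
t: 4.0
tool_pos: [0.4582, -0.2312, 0.1774]
tool_rot: [0.573, 3.088, -0.0]
contact_force: [0.3, -0.4, -0.2]
opening: 0.0847
grip_force: 0.0
```

Call:
{"name": "jog_arm", "arguments": {"commands": [0,0,0.1,0,0,-0.873,85,0,0,0.1,0,0,-0.873,85,0,0,0.1,0,0,-0.873,85,0,0,0.1,0,0,-0.873,85,0,0,0.1,0,0,-0.873,85,0,0,0.1,0,0,-0.873,85,0,0,0.1,0,0,-0.873,85,0,0,0,0,0,0,85,0,0,0,0,0,0,85]}}

```text
t: 5.12
tool_pos: [0.458, -0.2296, 0.1356]
tool_rot: [-0.381, 3.118, -0.0]
contact_force: [-0.6, -0.5, 0.3]
opening: 0.085
grip_force: 0.0
```

```bash
python3 -c "
from h import *
go(458,-229,12,104)
for c,v in plates(box=(.3,.75,-.5,.3)).items(): print(c,v)"
```

```text
pos [ 458.  -229.6  135.6] b 103.9 shift now [-1.00e-03  1.00e-02  2.06e+00] shift after turn [-2.00e-03  1.00e-02  2.06e+00] turn [-0.003  0.003 -0.012]
top [(np.int32(22), array([359.9, 208.9]), array([ 585. , -198.3,    8. ])), (np.int32(29), array([331.2, 274. ]), array([ 373.7, -128.3,    8. ]))]
side [(np.int32(30), array([284.6, 278.6]), array([ 378. , -127.3,    8. ])), (np.int32(29), array([390.5, 283.1]), array([ 573.1, -331.1,    8. ])), (np.int32(17), array([383.4, 290.9]), array([ 538.6, -333.9,    8. ]))]
```

Call:
{"name": "jog_arm", "arguments": {"commands": [0,0,0.4,0,0,0,85,0,0,0.4,0,0,0,85,0,0,0.4,0,0,0,85,0,0,0.4,0,0,0,85,0,0,0.3,0,0,0,85,0,0,0.16,0,0,0,85,0,0,0,0,0,0,85,0,0,0,0,0,0,85,0,0,0,0,0,0,5,0,0,0,0,0,0,5,0,0,0,0,0,0,5,0,0,0,0,0,0,5,0,0,0,0,0,0,5,0,0,0,0,0,0,5,0,0,0,0,0,0,5,0,0,0,0,0,0,5], "newtons": 60}}

```text
t: 7.22
tool_pos: [0.4581, -0.2298, 0.012]
tool_rot: [-0.383, 3.118, -0.001]
contact_force: [-0.2, -0.7, 2.8]
opening: 0.0129
grip_force: 59.4
```

```bash
python3 -c "
from h import *
go(482,224,12,87.8)"
```

```text
pos [ 458.1 -229.8   12. ] b 104.0 shift now [-2.215e+00  7.242e+00 -4.000e-03] shift after turn [-0.107  7.573 -0.   ] turn [-0.006  0.004  2.827]
```

Call:
{"name": "jog_arm", "arguments": {"commands": [0,0,0,0,0,0.283,5,0,0,0,0,0,0.283,5,0,0,0,0,0,0.283,5,0,0,0,0,0,0.283,5,0,0,0,0,0,0.283,5,0,0,0,0,0,0.283,5,0,0,0,0,0,0.283,5,0,0,0,0,0,0.283,5,0,0,0,0,0,0.283,5,0,0,0,0,0,0.283,5,0,0.1,0,0,0,0,5,0,0.2,0,0,0,0,5,0,0.3,0,0,0,0,5]}}

```text
t: 8.85
tool_pos: [0.4596, -0.1941, 0.012]
tool_rot: [0.063, 3.14, -0.003]
contact_force: [0.0, -4.7, 1.5]
opening: 0.0128
grip_force: 59.5
```

Call:
{"name": "jog_arm", "arguments": {"commands": [-0.006,0.35,0,0,0,0,5,-0.006,0.35,0,0,0,0,5,-0.006,0.35,0,0,0,0,5,-0.006,0.35,0,0,0,0,5,-0.006,0.35,0,0,0,0,5,-0.006,0.35,0,0,0,0,5,-0.006,0.35,0,0,0,0,5,-0.006,0.35,0,0,0,0,5,-0.006,0.35,0,0,0,0,5,-0.006,0.35,0,0,0,0,5,-0.006,0.35,0,0,0,0,5,-0.006,0.35,0,0,0,0,5,-0.006,0.35,0,0,0,0,5,-0.006,0.35,0,0,0,0,5,-0.006,0.35,0,0,0,0,5,-0.006,0.35,0,0,0,0,5,-0.006,0.35,0,0,0,0,5,0,0.3,0,0,0,0,5,0,0.2,0,0,0,0,5,0,0.1,0,0,0,0,5]}}

```text
t: 11.35
tool_pos: [0.4803, 0.1988, 0.012]
tool_rot: [-0.06, -3.14, 0.004]
contact_force: [-0.8, -7.4, 6.0]
opening: 0.013
grip_force: 60.1
```

```bash
python3 -c "
from h import *
go(482,224,12,87.8)
for c,v in plates(box=(.3,.75,-.5,.3)).items(): print(c,v)"
```

```text
pos [480.3 198.8  12. ] b 87.8 shift now [-0.013  0.421 -0.001] shift after turn [-0.012  0.421 -0.   ] turn [-0.023 -0.005  0.003]
top [(np.int32(22), array([402.5, 218. ]), array([ 572.3, -332.9,    8. ])), (np.int32(23), array([402. , 229.4]), array([ 536.1, -333.3,    8. ]))]
side [(np.int32(25), array([390.4, 283.2]), array([ 572.7, -331.1,    8. ])), (np.int32(13), array([383.8, 291. ]), array([ 539.1, -334.9,    8. ]))]
```

Call:
{"name": "jog_arm", "arguments": {"commands": [-0.012,0.2,0,0,0,0,5,0,0.15,0,0,0,0,5,0,0.07,0,0,0,0,5,0,0,0,0,0,0,5,0,0,0,0,0,0,5,0,0,0,0,0,0,85,0,0,0,0,0,0,85,0,0,0,0,0,0,85,0,0,0,0,0,0,85,0,0,0,0,0,0,85,0,0,-0.3,0,0,0,85,0,0,-0.5,0,0,0,85,0,0,-0.5,0,0,0,85,0,0,-0.5,0,0,0,85,0,0,0,0,0,0,85]}}

```text
t: 13.32
tool_pos: [0.4849, 0.2249, 0.1243]
tool_rot: [0.061, 3.133, 0.004]
contact_force: [-0.3, 0.6, -0.4]
opening: 0.0849
grip_force: 0.0
```

```bash
python3 -c "
from h import *
go(502,-332.5,110,90)"
```

```text
pos [484.9 224.9 124.3] b 87.8 shift now [-0.643 -9.272  0.218] shift after turn [-0.286 -9.29   0.238] turn [ 0.025  0.077 -0.387]
```

Call:
{"name": "jog_arm", "arguments": {"commands": [-0.046,-0.662,0.016,0,0,0,85,-0.046,-0.662,0.016,0,0,0,85,-0.046,-0.662,0.016,0,0,0,85,-0.046,-0.662,0.016,0,0,0,85,-0.046,-0.662,0.016,0,0,0,85,-0.046,-0.662,0.016,0,0,0,85,-0.046,-0.662,0.016,0,0,0,85,-0.046,-0.662,0.016,0,0,0,85,-0.046,-0.662,0.016,0,0,0,85,-0.046,-0.662,0.016,0,0,0,85,-0.046,-0.662,0.016,0,0,0,85,-0.046,-0.662,0.016,0,0,0,85,-0.046,-0.662,0.016,0,0,0,85,-0.046,-0.662,0.016,0,0,0,85,0,0,0,0,0,-0.387,85,0,0,0,0,0,0,85,0,0,0,0,0,0,85]}}

```text
t: 15.45
tool_pos: [0.4991, -0.3324, 0.1057]
tool_rot: [-0.0, -3.141, -0.001]
contact_force: [-0.5, 0.3, 0.0]
opening: 0.0848
grip_force: 0.0
```

```bash
python3 -c "
from h import *
go(502,-332.5,12,90)
for c,v in plates(box=(.3,.75,-.5,.3)).items(): print(c,v)
im=eyes.get_image('top'); save('a1',im['image'][100:300,120:460],2.3)"
```

```text
pos [ 499.1 -332.4  105.7] b 90.0 shift now [-0.05  -0.002  1.561] shift after turn [-4.800e-02 -1.000e-03  1.561e+00] turn [ 0.007 -0.008 -0.001]
top [(np.int32(23), array([228.8, 184.9]), array([611.9, 218.8,   8. ])), (np.int32(23), array([222.8, 214. ]), array([516.8, 223.2,   8. ])), (np.int32(24), array([402.5, 218. ]), array([ 572.3, -332.9,    8. ])), (np.int32(134), array([338.8, 276.3]), array([ 369.5, -151.9,    8. ]))]
side [(np.int32(18), array([265. , 181.3]), array([614.5, 222. ,   8. ])), (np.int32(17), array([241.9, 193.2]), array([518.1, 226. ,   8. ])), (np.int32(135), array([287.6, 284.9]), array([ 369.2, -148. ,    8. ])), (np.int32(28), array([390.4, 283.5]), array([ 571.8, -331.5,    8. ])), (np.int32(19), array([383.5, 290.6]), array([ 539.4, -333.5,    8. ])), (np.int32(70), array([313. , 309.6]), array([ 362.3, -248.2,    8. ]))]
```

View pics/a1.png

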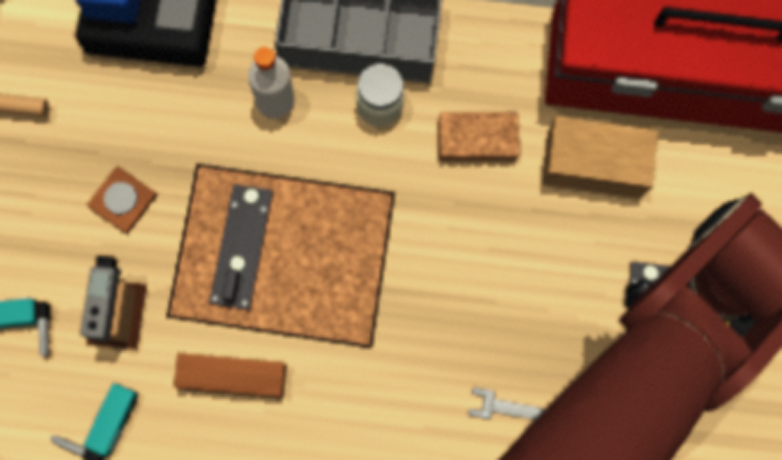

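Long now lies on the mat (crop (240,248)), parallel to its short edges. The gripper is over the short plate at crop (660,280).

Call:
{"name": "jog_arm", "arguments": {"commands": [-0.05,0,0.4,0,0,0,85,0,0,0.4,0,0,0,85,0,0,0.4,0,0,0,85,0,0,0.25,0,0,0,85,0,0,0.11,0,0,0,85,0,0,0,0,0,0,85,0,0,0,0,0,0,5,0,0,0,0,0,0,5,0,0,0,0,0,0,5,0,0,0,0,0,0,5,0,0,0,0,0,0,5,0,0,0,0,0,0,5,0,0,0,0,0,0,5,0,0,0,0,0,0,5], "newtons": 60}}

```text
t: 17.35
tool_pos: [0.5026, -0.3334, 0.0131]
tool_rot: [-0.0, 3.141, -0.001]
contact_force: [-1.3, -0.8, 4.1]
opening: 0.0129
grip_force: 60.3
```

```bash
python3 -c "
from h import *
go(508,112.6,12,87.8)"
```

```text
pos [ 502.6 -333.4   13.1] b 90.0 shift now [-0.09   7.433  0.013] shift after turn [0.195 7.431 0.018] turn [-0.006  0.004  0.384]
```

Call:
{"name": "jog_arm", "arguments": {"commands": [0,0,0,0,0,0.192,5,0,0,0,0,0,0.192,5,0,0.1,0,0,0,0,5,0,0.2,0,0,0,0,5,0,0.3,0,0,0,0,5,0.011,0.36,0,0,0,0,5,0.011,0.36,0,0,0,0,5,0.011,0.36,0,0,0,0,5,0.011,0.36,0,0,0,0,5,0.011,0.36,0,0,0,0,5,0.011,0.36,0,0,0,0,5,0.011,0.36,0,0,0,0,5,0.011,0.36,0,0,0,0,5,0.011,0.36,0,0,0,0,5,0.011,0.36,0,0,0,0,5,0.011,0.36,0,0,0,0,5,0.011,0.36,0,0,0,0,5]}}

```text
t: 19.48
tool_pos: [0.5056, -0.0367, 0.0131]
tool_rot: [0.059, 3.141, -0.002]
contact_force: [-0.5, -6.8, 4.9]
opening: 0.0129
grip_force: 60.7
```

Call:
{"name": "jog_arm", "arguments": {"commands": [0.011,0.36,0,0,0,0,5,0.011,0.36,0,0,0,0,5,0.011,0.36,0,0,0,0,5,0.011,0.36,0,0,0,0,5,0.011,0.36,0,0,0,0,5,0.011,0.36,0,0,0,0,5,0,0.2,0,0,0,0,5,0,0.1,0,0,0,0,5,0,0.05,0,0,0,0,5,0,0,0,0,0,0,5,0,0,0,0,0,0,5,0,0,0,0,0,0,5]}}

```text
t: 20.98
tool_pos: [0.5069, 0.1135, 0.0131]
tool_rot: [-0.059, -3.14, 0.001]
contact_force: [-0.4, -4.0, 7.3]
opening: 0.0132
grip_force: 60.9
```

```bash
python3 -c "
from h import *
go(508,112.6,12,87.8)"
```

```text
pos [506.9 113.5  13.1] b 87.8 shift now [-0.02  -0.014  0.018] shift after turn [-0.02  -0.014  0.018] turn [-0.005 -0.009  0.007]
```

Call:
{"name": "jog_arm", "arguments": {"commands": [0,0,0,0,0,0,85,0,0,0,0,0,0,85,0,0,0,0,0,0,85,0,0,0,0,0,0,85,0,0,0,0,0,0,85,0,0,-0.3,0,0,0,85,0,0,-0.5,0,0,0,85,0,0,-0.6,0,0,0,85,0,0,-0.6,0,0,0,85,0,0,-0.6,0,0,0,85,0,0,0,0,0,0,85,0,0,0,0,0,0,85]}}

```text
t: 22.48
tool_pos: [0.5074, 0.1128, 0.1687]
tool_rot: [-0.06, -3.141, -0.0]
contact_force: [-0.4, 1.0, 0.1]
opening: 0.0847
grip_force: 0.0
```

```bash
python3 -c "
from h import *
go(427.5,374,150,92.2)
uv=None
for c in('top','side'):
    im=eyes.get_image(c); uv,W,C=cloud(im); x,y,z=W.T
    m=(x>.33)&(x<.52)&(y>.3)&(y<.45)&(z>.085)&(z<.12); print(c,m.sum(),rect(W[m]),np.median(z[m]))
    g=m&(C.max(1)>70); print(' grey',g.sum(),rect(W[g]))
"
```

```text
pos [507.4 112.8 168.7] b 87.8 shift now [1.497 4.298 0.311] shift after turn [1.163 4.401 0.311] turn [ 0.    -0.    -0.768]
top 426 (array([435.8, 375.5]), array([106.6,  33.9]), 1.4) 0.09869854021218794
 grey 334 (array([435.8, 375.8]), array([ 32.8, 106.9]), 89.9)
side 283 (array([436.3, 373.9]), array([105.9,  37.5]), 3.9) 0.09895666426888405
 grey 195 (array([436.7, 373.9]), array([105. ,  37.5]), 3.9)
```

Call:
{"name": "jog_arm", "arguments": {"commands": [0.187,0.539,0,0,0,0,85,0.187,0.539,0,0,0,0,85,0.187,0.539,0,0,0,0,85,0.187,0.539,0,0,0,0,85,0.187,0.539,0,0,0,0,85,0.187,0.539,0,0,0,0,85,0.187,0.539,0,0,0,0,85,0.187,0.539,0,0,0,0,85,0,0,0,0,0,-0.77,85,0,0,0,0,0,0,85,0,0,0,0,0,0,85]}}

```text
t: 23.95
tool_pos: [0.4276, 0.3743, 0.1677]
tool_rot: [0.058, -3.14, 0.001]
contact_force: [0.0, -0.4, -0.2]
opening: 0.0851
grip_force: 0.0
```

```bash
python3 -c "
from h import *
go(428,374.8,70,92.2)
for c,v in plates(box=(.42,.65,-.0,.3)).items(): print(c,v)
"
```

```text
pos [427.6 374.3 167.7] b 92.1 shift now [-0.01   0.009  1.628] shift after turn [-0.007  0.008  1.628] turn [-0.009 -0.015 -0.013]
top [(np.int32(21), array([227.4, 176.1]), array([640.1, 227.4,   8. ])), (np.int32(23), array([261. , 199.8]), array([576.2, 111.6,   8. ])), (np.int32(24), array([220.7, 205. ]), array([544.4, 234.1,   8. ])), (np.int32(21), array([259. , 210.8]), array([540.6, 113. ,   8. ]))]
side [(np.int32(14), array([269.9, 206.5]), array([541.6, 115.6,   8. ]))]
```

The long plate was knocked about 28 mm in x, so its free end overhangs the mat. I'll put it back first.

```bash
python3 -c "
from h import *
go(510.4,236.5,120,86)
"
```

```text
pos [427.9 374.3 168.2] b 92.1 shift now [-1.289 -2.347  0.804] shift after turn [-1.531 -2.196  0.804] turn [-0.004 -0.006  1.07 ]
```

Call:
{"name": "jog_arm", "arguments": {"commands": [-0.215,-0.391,0,0,0,0,85,-0.215,-0.391,0,0,0,0,85,-0.215,-0.391,0,0,0,0,85,-0.215,-0.391,0,0,0,0,85,-0.215,-0.391,0,0,0,0,85,-0.215,-0.391,0,0,0,0,85,0,0,0.4,0,0,0.535,85,0,0,0.4,0,0,0.535,85,0,0,0,0,0,0,85,0,0,0,0,0,0,85]}}

```text
t: 25.3
tool_pos: [0.5112, 0.2372, 0.1216]
tool_rot: [0.107, 3.139, 0.001]
contact_force: [0.7, 0.5, 0.4]
opening: 0.0846
grip_force: 0.0
```

```bash
python3 -c "
from h import *
go(510.4,236.5,12,86)
for c,v in plates(box=(.42,.68,-.0,.3)).items(): print(c,v)
"
```

```text
pos [511.2 237.2 121.6] b 86.1 shift now [ 0.014 -0.013  1.826] shift after turn [ 0.012 -0.012  1.826] turn [0.004 0.01  0.017]
top [(np.int32(20), array([227.3, 176.1]), array([640.1, 227.8,   8. ])), (np.int32(22), array([260.9, 199.9]), array([575.9, 111.8,   8. ])), (np.int32(17), array([258.9, 210.6]), array([541.2, 113.6,   8. ]))]
side []
```

Call:
{"name": "jog_arm", "arguments": {"commands": [0.014,-0.013,0.4,0,0,0,85,0,0,0.4,0,0,0,85,0,0,0.4,0,0,0,85,0,0,0.4,0,0,0,85,0,0,0.2,0,0,0,85,0,0,0.02,0,0,0,85,0,0,0,0,0,0,85,0,0,0,0,0,0,5,0,0,0,0,0,0,5,0,0,0,0,0,0,5,0,0,0,0,0,0,5,0,0,0,0,0,0,5,0,0,0,0,0,0,5,0,0,0,0,0,0,5,0,0,0,0,0,0,5], "newtons": 60}}

```text
t: 27.28
tool_pos: [0.5099, 0.2363, 0.0118]
tool_rot: [0.108, 3.14, -0.0]
contact_force: [-1.8, -2.9, 4.8]
opening: 0.0132
grip_force: 59.7
```

```bash
python3 -c "
from h import *
go(482,224,12,87.8)
"
```

```text
pos [509.9 236.3  11.8] b 86.1 shift now [ 0.45  -0.237 -0.004] shift after turn [ 0.457 -0.223 -0.004] turn [-0.003  0.001 -0.301]
```

Call:
{"name": "jog_arm", "arguments": {"commands": [0,0,0,0,0,-0.15,5,0,0,0,0,0,-0.15,5,0.114,-0.056,0,0,0,0,5,0.114,-0.056,0,0,0,0,5,0.114,-0.056,0,0,0,0,5,0.114,-0.056,0,0,0,0,5,0,0,0,0,0,0,5,0,0,0,0,0,0,5,0,0,0,0,0,0,85,0,0,0,0,0,0,85,0,0,0,0,0,0,85,0,0,0,0,0,0,85,0,0,0,0,0,0,85,0,0,-0.3,0,0,0,85,0,0,-0.5,0,0,0,85,0,0,-0.6,0,0,0,85,0,0,-0.6,0,0,0,85,0,0,-0.6,0,0,0,85,0,0,0,0,0,0,85]}}

```text
t: 29.65
tool_pos: [0.4845, 0.2249, 0.173]
tool_rot: [0.06, 3.132, 0.004]
contact_force: [0.1, 0.1, 0.0]
opening: 0.0854
grip_force: 0.0
```

```bash
python3 -c "
from h import *
go(428,374.8,150,92.2)
"
```

```text
pos [484.5 224.9 173. ] b 87.8 shift now [1.04  2.459 0.381] shift after turn [0.845 2.533 0.383] turn [ 0.027  0.089 -0.768]
```

Call:
{"name": "jog_arm", "arguments": {"commands": [0.2,0.495,0,0,0,0,85,0.2,0.495,0,0,0,0,85,0.2,0.495,0,0,0,0,85,0.2,0.495,0,0,0,0,85,0.2,0.495,0,0,0,0,85,0,0,0,0,0,-0.77,85,0,0,0,0,0,0,85,0,0,0,0,0,0,85]}}

```text
t: 30.65
tool_pos: [0.4275, 0.3743, 0.167]
tool_rot: [0.058, -3.14, 0.001]
contact_force: [-0.9, -0.3, 0.3]
opening: 0.0851
grip_force: 0.0
```

```bash
python3 -c "
from h import *
go(428,374.8,70,92.2)
for c,v in plates(box=(.42,.68,-.0,.3)).items(): print(c,v)
"
```

```text
pos [427.5 374.3 167. ] b 92.1 shift now [-0.01   0.008  1.616] shift after turn [-0.009  0.007  1.616] turn [-0.005 -0.007 -0.013]
top [(np.int32(22), array([228.5, 185. ]), array([611.5, 219.7,   8. ])), (np.int32(23), array([261. , 199.8]), array([576.2, 111.6,   8. ])), (np.int32(21), array([259.2, 210.9]), array([540.5, 112.5,   8. ])), (np.int32(23), array([222.9, 214.2]), array([516.1, 222.8,   8. ]))]
side [(np.int32(14), array([270.1, 206.6]), array([541.9, 114.9,   8. ]))]
```

Call:
{"name": "jog_arm", "arguments": {"commands": [-0.009,0.008,0.4,0,0,0,85,0,0,0.4,0,0,0,85,0,0,0.4,0,0,0,85,0,0,0.3,0,0,0,85,0,0,0.116,0,0,0,85,0,0,0,0,0,0,85,0,0,0,0,0,0,20,0,0,0,0,0,0,20,0,0,0,0,0,0,20,0,0,0,0,0,0,20,0,0,0,0,0,0,20,0,0,0,0,0,0,20,0,0,0,0,0,0,20,0,0,0,0,0,0,20], "newtons": 60}}

```text
t: 32.5
tool_pos: [0.4287, 0.3757, 0.0714]
tool_rot: [-0.061, 3.14, 0.001]
contact_force: [0.5, -0.6, 5.7]
opening: 0.0311
grip_force: 61.5
```

```bash
python3 -c "
from h import *
go(428,374.8,150)
for c in ('top','side'):
    im=eyes.get_image(c); uv,W,C=cloud(im); x,y,z=W.T
    save('g'+c,im['image'][120:260,110:310],3)
"
```

```text
pos [428.7 375.7  71.4] b 92.2 shift now [ 0.011 -0.013 -1.31 ] shift after turn [ 0.013 -0.014 -1.31 ] turn [ 0.009  0.013 -0.   ]
```

View pics/gside.png

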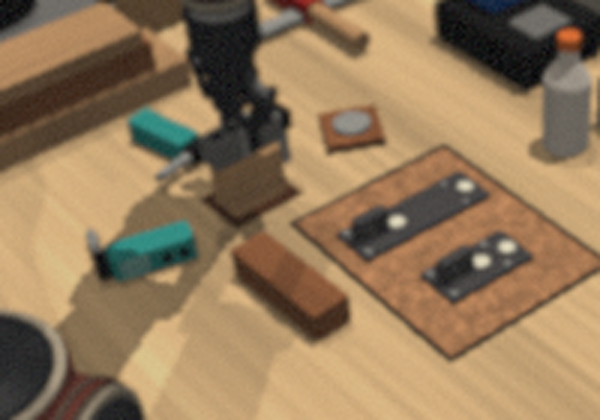

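Call:
{"name": "jog_arm", "arguments": {"commands": [0,0,-0.1,0,0,0,20,0,0,-0.2,0,0,0,20,0,0,-0.3,0,0,0,20,0,0,-0.4,0,0,0,20,0,0,0,0,0,0,20,0,0,0,0,0,0,20]}}

```text
t: 33.35
tool_pos: [0.4279, 0.3751, 0.1302]
tool_rot: [0.061, -3.141, 0.0]
contact_force: [0.4, 0.4, -2.1]
opening: 0.0308
grip_force: 60.9
```

```bash
python3 -c "
from h import *
o=go(533.8,392.5,85,92.2); print(o['contact_force'],o['opening'])
for c in ('top','side'):
    im=eyes.get_image(c); uv,W,C=cloud(im); x,y,z=W.T
    if c=='side': save('lift',im['image'][120:220,110:260],4)
    m=(x>.46)&(x<.53)&(y>.34)&(y<.42)&(z>.03); print(c,m.sum(), rect(W[m]) if m.sum()>5 else 0, np.round(np.percentile(z[m],[1,50,99]),3) if m.sum() else 0)
"
```

```text
pos [427.9 375.1 130.2] b 92.2 shift now [-1.775  0.222  0.753] shift after turn [-1.774  0.222  0.754] turn [-0.002 -0.003  0.002]
[ 0.4289889   0.3910912  -2.11874773] 0.03075477701300021
top 220 (array([474.8, 363.8]), array([32.1, 47.7]), 6.7) [0.084 0.429 0.452]
side 128 (array([477.6, 367.3]), array([35. , 52.7]), 0.1) [0.044 0.141 0.438]
```

View pics/lift.png

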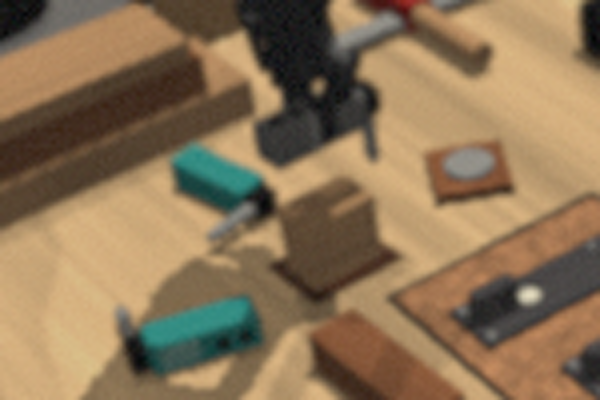

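Call:
{"name": "jog_arm", "arguments": {"commands": [-0.2,0.03,0,0,0,0,20,-0.4,0.05,0,0,0,0,20,-0.5,0.06,0,0,0,0,20,-0.4,0.05,0,0,0,0,20,-0.275,0.032,0,0,0,0,20,0,0,0.3,0,0,0,20,0,0,0.3,0,0,0,20,0,0,0.1,0,0,0,20,0,0,0,0,0,0,20,0,0,0,0,0,0,20]}}

```text
t: 34.7
tool_pos: [0.5342, 0.393, 0.0892]
tool_rot: [-0.061, 3.14, 0.001]
contact_force: [0.4, -0.6, -1.4]
opening: 0.0311
grip_force: 60.8
```

```bash
python3 -c "
from h import *
im=dict(np.load('side0.npz')); print('tip before',world(im,[203.2,158.8],.079)*1000,'expected',427.9+51.3,375.1+2)
o=go(533.8,392.5,67.4,92.2); print(o['contact_force'],o['opening'])
im=eyes.get_image('side'); save('z1',im['image'][120:200,180:280],6)
"
```

```text
tip before [[485.22951015 383.23178537  79.        ]] expected 479.2 377.1
pos [534.2 393.   89.2] b 92.2 shift now [ 0.008 -0.008  0.364] shift after turn [ 0.008 -0.008  0.364] turn [0.005 0.01  0.005]
[ 0.3945232  -0.58044208 -1.42682657] 0.03107395472493095
```

View pics/z1.png

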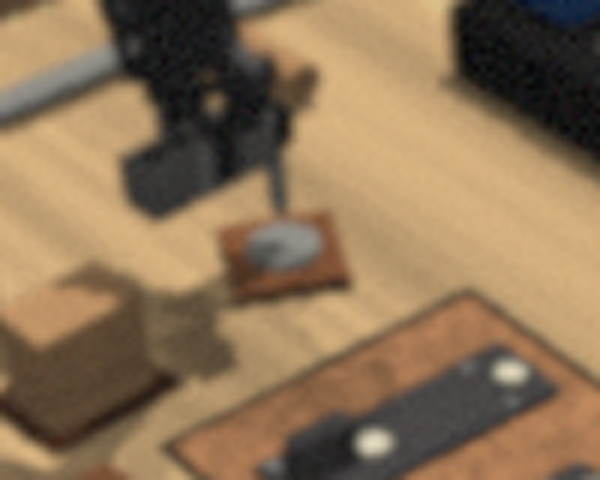

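Call:
{"name": "jog_arm", "arguments": {"commands": [0.008,-0.008,0.12,0,0,0,20,0,0,0.1,0,0,0,20,0,0,0.06,0,0,0,20,0,0,0.03,0,0,0,20,0,0,0,0,0,0,20,0,0,0,0,0,0,20]}}

```text
t: 35.5
tool_pos: [0.5338, 0.3923, 0.0702]
tool_rot: [-0.061, 3.141, 0.0]
contact_force: [-1.4, 0.2, -2.6]
opening: 0.0311
grip_force: 60.8
```

```bash
python3 -c "
from h import *
o=go(533.8,392.5,67.4,92.2); print(o['contact_force'])
im=eyes.get_image('side'); print(world(im,[227,155.3],.0378)*1000); 
u=(120+0,0); save('z2',im['image'][130:190,190:270],7)
"
```

```text
pos [533.8 392.3  70.2] b 92.2 shift now [0.001 0.003 0.046] shift after turn [0.001 0.003 0.046] turn [0.002 0.004 0.002]
[-1.38993897  0.16550895 -2.57914404]
[[589.08450301 394.67858337  37.8       ]]
```

View pics/z2.png

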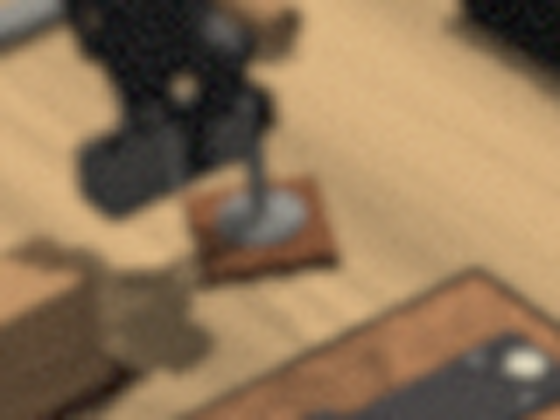

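The tip sits over the disc at crop (258,212), near the disc centre at (262,217).

Call:
{"name": "jog_arm", "arguments": {"commands": [0,0,0.015,0,0,0,20,0,0,0.01,0,0,0,20,0,0,0.008,0,0,0,20,0,0,0,0,0,0,20]}}

```text
t: 36.05
tool_pos: [0.5336, 0.3922, 0.0679]
tool_rot: [0.061, -3.141, 0.0]
contact_force: [-0.3, 0.3, -2.6]
opening: 0.0314
grip_force: 60.8
```

Call:
{"name": "jog_arm", "arguments": {"commands": [0,0,0.008,0,0,0,20,0,0,0,0,0,0,20]}}

```text
t: 36.3
tool_pos: [0.5337, 0.3922, 0.0675]
tool_rot: [-0.061, 3.141, 0.0]
contact_force: [-0.1, 0.5, -1.6]
opening: 0.0313
grip_force: 60.8
```

Call:
{"name": "jog_arm", "arguments": {"commands": [0,0,0.006,0,0,0,20,0,0,0,0,0,0,20]}}

```text
t: 36.55
tool_pos: [0.5337, 0.3922, 0.0674]
tool_rot: [-0.061, 3.141, 0.0]
contact_force: [-0.9, -0.5, -0.7]
opening: 0.0312
grip_force: 60.9
```

Call:
{"name": "jog_arm", "arguments": {"commands": [0,0,0.008,0,0,0,20,0,0,0,0,0,0,20]}}

```text
t: 36.8
tool_pos: [0.5337, 0.3923, 0.0673]
tool_rot: [-0.061, 3.141, 0.0]
contact_force: [-3.3, -0.9, 3.4]
opening: 0.0308
grip_force: 61.4
```

Call:
{"name": "jog_arm", "arguments": {"commands": [0,0,0.005,0,0,0,20,0,0,0,0,0,0,20]}}

```text
t: 37.05
tool_pos: [0.5337, 0.3923, 0.0672]
tool_rot: [-0.061, 3.141, 0.0]
contact_force: [-4.4, -0.8, 6.4]
opening: 0.031
grip_force: 61.8
```

Call:
{"name": "jog_arm", "arguments": {"commands": [0,0,-0.005,0,0,0,20,0,0,0,0,0,0,20,0,0,0,0,0,0,20,0,0,0,0,0,0,20,0,0,0,0,0,0,20,0,0,0,0,0,0,20,0,0,0,0,0,0,20,0,0,0,0,0,0,20,0,0,0,0,0,0,20,0,0,0,0,0,0,20,0,0,0,0,0,0,20,0,0,0,0,0,0,20,0,0,0,0,0,0,20,0,0,0,0,0,0,20,0,0,0,0,0,0,20,0,0,0,0,0,0,20,0,0,0,0,0,0,20,0,0,0,0,0,0,20,0,0,0,0,0,0,20,0,0,0,0,0,0,20]}}

```text
t: 39.55
tool_pos: [0.5337, 0.3924, 0.0671]
tool_rot: [-0.061, 3.141, 0.0]
contact_force: [-3.2, -1.2, 6.0]
opening: 0.0314
grip_force: 61.7
```

```bash
python3 -c "
from h import *
o=go(533.8,392.5,85,92.2); print(o['contact_force'])
for c,v in plates(box=(.42,.68,-.0,.3)).items(): print(c,v)
"
```

```text
pos [533.7 392.4  67.1] b 92.2 shift now [-0.001  0.003 -0.298] shift after turn [-0.001  0.002 -0.298] turn [0.002 0.002 0.002]
[-3.228319   -1.15937821  6.03403313]
top [(np.int32(23), array([228.6, 185. ]), array([611.4, 219.3,   8. ])), (np.int32(23), array([261. , 199.8]), array([576.2, 111.6,   8. ])), (np.int32(22), array([259.1, 210.9]), array([540.3, 112.8,   8. ])), (np.int32(23), array([222.9, 214.2]), array([516.1, 222.8,   8. ]))]
side [(np.int32(15), array([270.1, 206.5]), array([542.4, 115.1,   8. ]))]
```

Call:
{"name": "jog_arm", "arguments": {"commands": [0,0,-0.1,0,0,0,20,0,0,-0.3,0,0,0,20,0,0,-0.4,0,0,0,20,0.091,-0.466,0,0,0,0,20,0.091,-0.466,0,0,0,0,20,0.091,-0.466,0,0,0,0,20,0.091,-0.466,0,0,0,0,20,0.091,-0.466,0,0,0,0,20,0.091,-0.466,0,0,0,0,20,0.091,-0.466,0,0,0,0,20,0.091,-0.466,0,0,0,0,20,0.091,-0.466,0,0,0,0,20,0.091,-0.466,0,0,0,0,20,0,0,0,0,0,0,20,0,0,0.3,0,0,0,20,0,0,0.3,0,0,0,20,0,0,0.15,0,0,0,20,0,0,0,0,0,0,20,0,0,0,0,0,0,20]}}

```text
t: 42.02
tool_pos: [0.4902, 0.1109, 0.0699]
tool_rot: [-0.061, 3.14, 0.0]
contact_force: [-0.2, -0.6, -2.2]
opening: 0.031
grip_force: 60.8
```

```bash
python3 -c "
from h import *
o=go(489.7,110.8,60,92.2); print(o['contact_force'])
im=eyes.get_image('side'); save('d1',im['image'][160:240,220:320],6)
"
```

```text
pos [490.2 110.9  69.9] b 92.2 shift now [ 0.009 -0.001  0.164] shift after turn [ 0.009 -0.001  0.164] turn [0.001 0.005 0.005]
[-0.17069246 -0.58749787 -2.17954378]
```

View pics/d1.png

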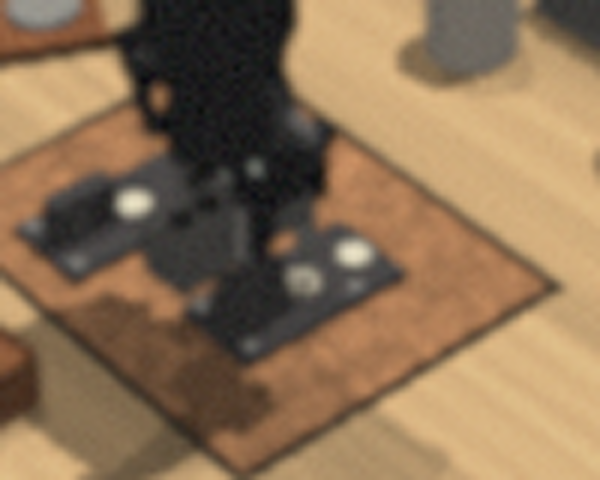

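The tip is just above the short plate's first dot at crop (303,281), about 10 mm up.

Call:
{"name": "jog_arm", "arguments": {"commands": [0.005,0,0.08,0,0,0,20,0,0,0.05,0,0,0,20,0,0,0.01,0,0,0,20,0,0,0,0,0,0,20]}}

```text
t: 42.58
tool_pos: [0.4895, 0.1107, 0.0612]
tool_rot: [0.061, -3.141, 0.0]
contact_force: [0.4, 0.3, -2.5]
opening: 0.031
grip_force: 60.8
```

Call:
{"name": "jog_arm", "arguments": {"commands": [0,0,0.008,0,0,0,20,0,0,0,0,0,0,20]}}

```text
t: 42.82
tool_pos: [0.4896, 0.1107, 0.0608]
tool_rot: [-0.061, 3.141, -0.0]
contact_force: [-0.3, 0.1, -2.7]
opening: 0.0312
grip_force: 60.8
```

Call:
{"name": "jog_arm", "arguments": {"commands": [0,0,0.008,0,0,0,20,0,0,0,0,0,0,20]}}

```text
t: 43.08
tool_pos: [0.4895, 0.1107, 0.0602]
tool_rot: [0.061, -3.141, 0.0]
contact_force: [0.1, -0.3, -3.3]
opening: 0.0311
grip_force: 60.8
```

Call:
{"name": "jog_arm", "arguments": {"commands": [0,0,0.008,0,0,0,20,0,0,0,0,0,0,20]}}

```text
t: 43.32
tool_pos: [0.4896, 0.1107, 0.0597]
tool_rot: [0.061, -3.141, 0.0]
contact_force: [-0.0, 0.3, -2.3]
opening: 0.0308
grip_force: 60.8
```

Call:
{"name": "jog_arm", "arguments": {"commands": [0,0,0.006,0,0,0,20,0,0,0,0,0,0,20]}}

```text
t: 43.58
tool_pos: [0.4896, 0.1107, 0.0594]
tool_rot: [-0.061, 3.141, 0.0]
contact_force: [0.3, 0.4, -1.8]
opening: 0.0313
grip_force: 60.8
```

Call:
{"name": "jog_arm", "arguments": {"commands": [0,0,0.006,0,0,0,20,0,0,0,0,0,0,20]}}

```text
t: 43.82
tool_pos: [0.4896, 0.1107, 0.0593]
tool_rot: [0.061, -3.141, 0.0]
contact_force: [-1.1, -0.3, 0.7]
opening: 0.0309
grip_force: 61.0
```

Call:
{"name": "jog_arm", "arguments": {"commands": [0,0,0.005,0,0,0,20,0,0,0,0,0,0,20]}}

```text
t: 44.08
tool_pos: [0.4896, 0.1107, 0.0592]
tool_rot: [0.061, -3.141, 0.0]
contact_force: [-3.2, -0.3, 3.8]
opening: 0.0314
grip_force: 61.3
```

Call:
{"name": "jog_arm", "arguments": {"commands": [0,0,0,0,0,0,20,0,0,0,0,0,0,20,0,0,0,0,0,0,20,0,0,0,0,0,0,20,0,0,0,0,0,0,20,0,0,0,0,0,0,20,0,0,0,0,0,0,20,0,0,0,0,0,0,20,0,0,0,0,0,0,20,0,0,0,0,0,0,20,0,0,0,0,0,0,20,0,0,0,0,0,0,20,0,0,0,0,0,0,20,0,0,0,0,0,0,20,0,0,0,0,0,0,20,0,0,0,0,0,0,20,0,0,0,0,0,0,20,0,0,0,0,0,0,20,0,0,0,0,0,0,20]}}

```text
t: 46.45
tool_pos: [0.4896, 0.1107, 0.0591]
tool_rot: [0.061, -3.141, -0.0]
contact_force: [-4.6, -0.4, 5.7]
opening: 0.0312
grip_force: 61.5
```

Call:
{"name": "jog_arm", "arguments": {"commands": [0,0,-0.08,0,0,0,20,0,0,-0.12,0,0,0,20,-0.15,-0.011,0,0,0,0,20,-0.2,-0.014,0,0,0,0,20,-0.15,-0.011,0,0,0,0,20,-0.097,-0.007,0,0,0,0,20,0,0,0,0,0,0,20,0,0,0,0,0,0,20]}}

```text
t: 47.45
tool_pos: [0.5252, 0.1095, 0.0705]
tool_rot: [0.061, -3.14, 0.0]
contact_force: [-0.0, -0.1, -1.6]
opening: 0.0309
grip_force: 60.9
```

```bash
python3 -c "
from h import *
o=go(525.3,109.4,59.3,92.2); print(o['contact_force'])
im=eyes.get_image('side'); save('d2',im['image'][160:240,220:320],6)
for c,v in plates(box=(.42,.68,-.0,.3)).items(): print(c,v)
"
```

```text
pos [525.2 109.5  70.5] b 92.2 shift now [-0.002 -0.001  0.187] shift after turn [-0.002 -0.001  0.187] turn [-0.    -0.006  0.002]
[-0.012248   -0.10383042 -1.62260527]
top []
side []
```

View pics/d2.png

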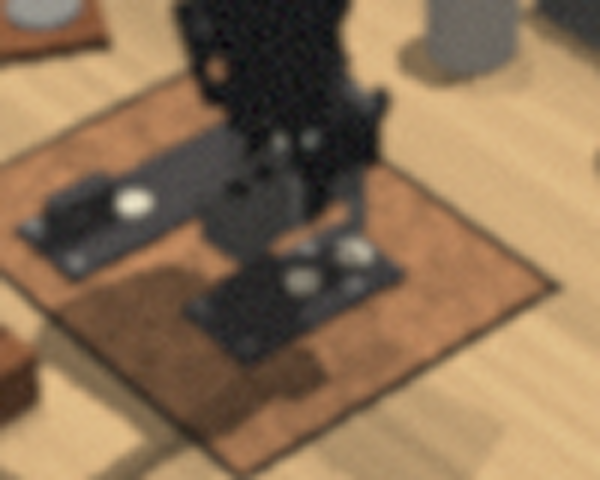

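The tip is above the second short dot at crop (355,250).

Call:
{"name": "jog_arm", "arguments": {"commands": [0,0,0.08,0,0,0,20,0,0,0.06,0,0,0,20,0,0,0.03,0,0,0,20,0,0,0.015,0,0,0,20,0,0,0.005,0,0,0,20,0,0,0,0,0,0,20,0,0,0,0,0,0,20]}}

```text
t: 48.48
tool_pos: [0.5255, 0.1095, 0.0594]
tool_rot: [-0.061, 3.141, -0.0]
contact_force: [0.4, 0.6, -1.9]
opening: 0.0309
grip_force: 60.8
```

Call:
{"name": "jog_arm", "arguments": {"commands": [0,0,0.006,0,0,0,20,0,0,0,0,0,0,20]}}

```text
t: 48.72
tool_pos: [0.5256, 0.1095, 0.0593]
tool_rot: [-0.061, 3.141, -0.0]
contact_force: [-1.6, 0.3, 0.4]
opening: 0.0309
grip_force: 60.9
```

Call:
{"name": "jog_arm", "arguments": {"commands": [0,0,0.004,0,0,0,20,0,0,0,0,0,0,20]}}

```text
t: 48.98
tool_pos: [0.5256, 0.1095, 0.0592]
tool_rot: [-0.061, 3.141, -0.0]
contact_force: [-2.9, -0.9, 3.4]
opening: 0.031
grip_force: 61.2
```

Call:
{"name": "jog_arm", "arguments": {"commands": [0,0,0,0,0,0,20,0,0,0,0,0,0,20,0,0,0,0,0,0,20,0,0,0,0,0,0,20,0,0,0,0,0,0,20,0,0,0,0,0,0,20,0,0,0,0,0,0,20,0,0,0,0,0,0,20,0,0,0,0,0,0,20,0,0,0,0,0,0,20,0,0,0,0,0,0,20,0,0,0,0,0,0,20,0,0,0,0,0,0,20,0,0,0,0,0,0,20,0,0,0,0,0,0,20,0,0,0,0,0,0,20,0,0,0,0,0,0,20,0,0,0,0,0,0,20,0,0,0,0,0,0,20]}}

```text
t: 51.35
tool_pos: [0.5256, 0.1095, 0.0591]
tool_rot: [-0.061, 3.141, -0.0]
contact_force: [-5.0, -0.9, 5.8]
opening: 0.0311
grip_force: 61.5
```

Call:
{"name": "jog_arm", "arguments": {"commands": [0,0,-0.1,0,0,0,20,0,0,-0.3,0,0,0,20,0,0,-0.4,0,0,0,20,0.156,0.316,0,0,0,0,20,0.156,0.316,0,0,0,0,20,0.156,0.316,0,0,0,0,20,0.156,0.316,0,0,0,0,20,0.156,0.316,0,0,0,0,20,0.156,0.316,0,0,0,0,20,0,0,0,0,0,0,20,0,0,0.3,0,0,0,20,0,0,0.3,0,0,0,20,0,0,0,0,0,0,20,0,0,0,0,0,0,20]}}

```text
t: 53.1
tool_pos: [0.465, 0.2206, 0.0703]
tool_rot: [0.06, -3.14, 0.0]
contact_force: [0.2, 0.1, -2.3]
opening: 0.031
grip_force: 60.8
```

```bash
python3 -c "
from h import *
o=go(465,220.9,59.3,92.2); print(o['contact_force'])
im=eyes.get_image('side'); save('d3',im['image'][150:230,210:310],6)
for c,v in plates(box=(.42,.68,-.0,.3)).items(): print(c,v)
"
```

```text
pos [465.  220.6  70.3] b 92.2 shift now [-0.001  0.005  0.184] shift after turn [-0.001  0.005  0.184] turn [-0.002 -0.007 -0.005]
[ 0.15401317  0.14338697 -2.31427572]
top [(np.int32(20), array([228.7, 184.9]), array([611.9, 219.1,   8. ])), (np.int32(21), array([261., 200.]), array([575.7, 111.5,   8. ])), (np.int32(21), array([259., 211.]), array([540. , 113.1,   8. ]))]
side [(np.int32(16), array([270. , 206.5]), array([542. , 115.3,   8. ]))]
```

View pics/d3.png

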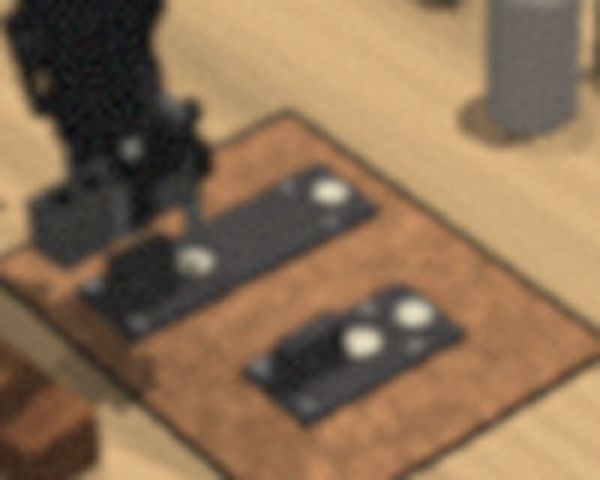

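The tip is above the long plate's first dot at crop (195,261).

Call:
{"name": "jog_arm", "arguments": {"commands": [0,0,0.08,0,0,0,20,0,0,0.06,0,0,0,20,0,0,0.03,0,0,0,20,0,0,0.013,0,0,0,20,0,0,0.003,0,0,0,20,0,0,0,0,0,0,20,0,0,0,0,0,0,20]}}

```text
t: 54.12
tool_pos: [0.465, 0.221, 0.0597]
tool_rot: [-0.061, 3.141, 0.0]
contact_force: [-0.8, -0.2, -3.2]
opening: 0.0311
grip_force: 60.8
```

Call:
{"name": "jog_arm", "arguments": {"commands": [0,0,0.005,0,0,0,20,0,0,0,0,0,0,20]}}

```text
t: 54.38
tool_pos: [0.465, 0.221, 0.0594]
tool_rot: [-0.061, 3.141, 0.0]
contact_force: [0.1, -0.5, -1.7]
opening: 0.031
grip_force: 60.8
```

Call:
{"name": "jog_arm", "arguments": {"commands": [0,0,0.005,0,0,0,20,0,0,0,0,0,0,20]}}

```text
t: 54.62
tool_pos: [0.465, 0.221, 0.0593]
tool_rot: [-0.061, 3.141, 0.0]
contact_force: [-1.1, -0.3, 1.3]
opening: 0.0313
grip_force: 61.0
```

Call:
{"name": "jog_arm", "arguments": {"commands": [0,0,0.004,0,0,0,20,0,0,0,0,0,0,20]}}

```text
t: 54.88
tool_pos: [0.465, 0.221, 0.0592]
tool_rot: [-0.061, 3.141, -0.0]
contact_force: [-3.4, -0.6, 4.2]
opening: 0.0309
grip_force: 61.4
```

Call:
{"name": "jog_arm", "arguments": {"commands": [0,0,0,0,0,0,20,0,0,0,0,0,0,20,0,0,0,0,0,0,20,0,0,0,0,0,0,20,0,0,0,0,0,0,20,0,0,0,0,0,0,20,0,0,0,0,0,0,20,0,0,0,0,0,0,20,0,0,0,0,0,0,20,0,0,0,0,0,0,20,0,0,0,0,0,0,20,0,0,0,0,0,0,20,0,0,0,0,0,0,20,0,0,0,0,0,0,20,0,0,0,0,0,0,20,0,0,0,0,0,0,20,0,0,0,0,0,0,20,0,0,0,0,0,0,20,0,0,0,0,0,0,20]}}

```text
t: 57.25
tool_pos: [0.465, 0.221, 0.0591]
tool_rot: [-0.061, 3.141, 0.0]
contact_force: [-4.4, -1.5, 5.3]
opening: 0.0305
grip_force: 61.6
```

Call:
{"name": "jog_arm", "arguments": {"commands": [0,0,-0.08,0,0,0,20,0,0,-0.12,0,0,0,20,-0.2,-0.015,0,0,0,0,20,-0.4,-0.031,0,0,0,0,20,-0.4,-0.031,0,0,0,0,20,-0.4,-0.031,0,0,0,0,20,-0.193,-0.015,0,0,0,0,20,0,0,0,0,0,0,20,0,0,0,0,0,0,20]}}

```text
t: 58.38
tool_pos: [0.56, 0.2173, 0.0703]
tool_rot: [0.061, -3.14, 0.0]
contact_force: [1.2, 1.2, -2.1]
opening: 0.0311
grip_force: 60.8
```

```bash
python3 -c "
from h import *
o=go(560.6,217.3,59.3,92.2); print(o['contact_force'])
im=eyes.get_image('side'); save('d4',im['image'][150:230,210:310],6)
"
```

```text
pos [560.  217.3  70.3] b 92.2 shift now [-0.011 -0.     0.183] shift after turn [-0.011 -0.     0.183] turn [-0.002 -0.012  0.004]
[ 1.19477908  1.15817018 -2.10359585]
```

View pics/d4.png

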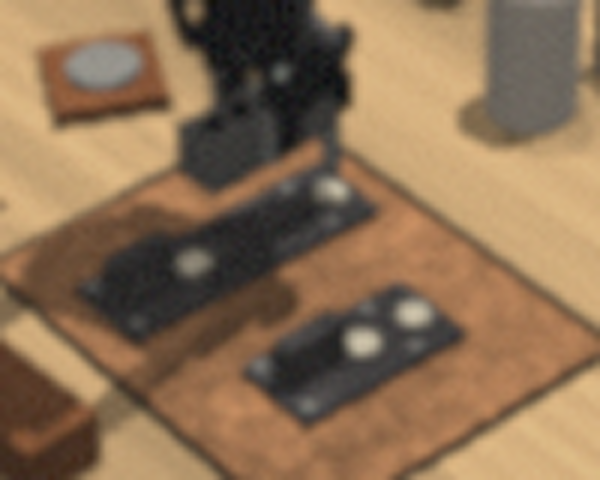

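The tip is above the long plate's free-end dot at crop (331,189).

Call:
{"name": "jog_arm", "arguments": {"commands": [0,0,0.08,0,0,0,20,0,0,0.06,0,0,0,20,0,0,0.03,0,0,0,20,0,0,0.015,0,0,0,20,0,0,0.003,0,0,0,20,0,0,0,0,0,0,20,0,0,0,0,0,0,20]}}

```text
t: 59.3
tool_pos: [0.5609, 0.2173, 0.0596]
tool_rot: [-0.061, 3.141, 0.0]
contact_force: [0.0, -0.1, -2.4]
opening: 0.0312
grip_force: 60.8
```

Call:
{"name": "jog_arm", "arguments": {"commands": [0,0,0.005,0,0,0,20,0,0,0,0,0,0,20]}}

```text
t: 59.55
tool_pos: [0.5608, 0.2173, 0.0594]
tool_rot: [-0.061, 3.141, 0.0]
contact_force: [-0.2, -0.3, -0.9]
opening: 0.0313
grip_force: 60.8
```

Call:
{"name": "jog_arm", "arguments": {"commands": [0,0,0.005,0,0,0,20,0,0,0,0,0,0,20]}}

```text
t: 59.8
tool_pos: [0.5608, 0.2173, 0.0593]
tool_rot: [-0.061, 3.141, -0.0]
contact_force: [-1.0, -1.0, 1.4]
opening: 0.0308
grip_force: 61.1
```

Call:
{"name": "jog_arm", "arguments": {"commands": [0,0,0.003,0,0,0,20,0,0,0,0,0,0,20]}}

```text
t: 60.05
tool_pos: [0.5608, 0.2174, 0.0592]
tool_rot: [-0.061, 3.141, 0.0]
contact_force: [-2.8, -1.6, 4.9]
opening: 0.0312
grip_force: 61.4
```

Call:
{"name": "jog_arm", "arguments": {"commands": [0,0,0,0,0,0,20,0,0,0,0,0,0,20,0,0,0,0,0,0,20,0,0,0,0,0,0,20,0,0,0,0,0,0,20,0,0,0,0,0,0,20,0,0,0,0,0,0,20,0,0,0,0,0,0,20,0,0,0,0,0,0,20,0,0,0,0,0,0,20,0,0,0,0,0,0,20,0,0,0,0,0,0,20,0,0,0,0,0,0,20,0,0,0,0,0,0,20,0,0,0,0,0,0,20,0,0,0,0,0,0,20,0,0,0,0,0,0,20,0,0,0,0,0,0,20,0,0,0,0,0,0,20]}}

```text
t: 62.42
tool_pos: [0.5608, 0.2174, 0.0591]
tool_rot: [-0.061, 3.141, 0.0]
contact_force: [-3.6, -0.6, 6.2]
opening: 0.0312
grip_force: 61.6
```

Call:
{"name": "jog_arm", "arguments": {"commands": [0,0,-0.1,0,0,0,20,0,0,-0.2,0,0,0,20,0,0,-0.3,0,0,0,20,0.048,0.419,0,0,0,0,20,0.048,0.419,0,0,0,0,20,0.048,0.419,0,0,0,0,20,0.048,0.419,0,0,0,0,20,0.048,0.419,0,0,0,0,20,0.048,0.419,0,0,0,0,20,0.05,0.418,0,0,0,0,20,0,0,0,0,0,0,20,0,0,0.2,0,0,0,20,0,0,0.15,0,0,0,20,0,0,0.05,0,0,0,20,0,0,0,0,0,0,20,0,0,0,0,0,0,20]}}

```text
t: 64.42
tool_pos: [0.534, 0.3923, 0.071]
tool_rot: [-0.06, 3.14, 0.0]
contact_force: [-0.8, -0.8, -2.1]
opening: 0.031
grip_force: 60.8
```

```bash
python3 -c "
from h import *
o=go(533.8,392.4,67.4,92.2); print(o['contact_force'])
for c,v in plates(box=(.42,.68,-.0,.3)).items(): print(c,v)
"
```

```text
pos [534.  392.3  71. ] b 92.2 shift now [0.004 0.002 0.061] shift after turn [0.004 0.003 0.061] turn [ 0.003  0.006 -0.001]
[-0.78923751 -0.7982113  -2.06773635]
top [(np.int32(23), array([228.6, 185. ]), array([611.4, 219.3,   8. ])), (np.int32(23), array([261. , 199.8]), array([576.2, 111.6,   8. ])), (np.int32(22), array([259.1, 210.9]), array([540.3, 112.8,   8. ])), (np.int32(23), array([222.9, 214.2]), array([516.1, 222.8,   8. ]))]
side [(np.int32(13), array([270.2, 206.7]), array([541.7, 114.3,   8. ]))]
```

Call:
{"name": "jog_arm", "arguments": {"commands": [0,0,0.03,0,0,0,20,0,0,0.015,0,0,0,20,0,0,0.008,0,0,0,20,0,0,0,0,0,0,20]}}

```text
t: 65.03
tool_pos: [0.5337, 0.3923, 0.0675]
tool_rot: [-0.061, 3.141, -0.0]
contact_force: [-0.6, -0.6, -1.3]
opening: 0.0309
grip_force: 60.8
```

Call:
{"name": "jog_arm", "arguments": {"commands": [0,0,0.005,0,0,0,20,0,0,0,0,0,0,20]}}

```text
t: 65.28
tool_pos: [0.5337, 0.3924, 0.0674]
tool_rot: [-0.061, 3.141, 0.0]
contact_force: [-0.5, 0.6, -1.2]
opening: 0.0308
grip_force: 60.8
```

Call:
{"name": "jog_arm", "arguments": {"commands": [0,0,0.005,0,0,0,20,0,0,0,0,0,0,20]}}

```text
t: 65.53
tool_pos: [0.5337, 0.3924, 0.0673]
tool_rot: [-0.061, 3.141, 0.0]
contact_force: [-2.0, -1.7, 1.2]
opening: 0.0306
grip_force: 61.1
```

Call:
{"name": "jog_arm", "arguments": {"commands": [0,0,0.004,0,0,0,20,0,0,0,0,0,0,20,0,0,0,0,0,0,20,0,0,0,0,0,0,20,0,0,0,0,0,0,20,0,0,0,0,0,0,20,0,0,0,0,0,0,20,0,0,0,0,0,0,20,0,0,0,0,0,0,20,0,0,0,0,0,0,20,0,0,0,0,0,0,20,0,0,0,0,0,0,20,0,0,0,0,0,0,20,0,0,0,0,0,0,20,0,0,0,0,0,0,20,0,0,0,0,0,0,20,0,0,0,0,0,0,20,0,0,0,0,0,0,20,0,0,0,0,0,0,20,0,0,0,0,0,0,20]}}

```text
t: 68.03
tool_pos: [0.5337, 0.3924, 0.0671]
tool_rot: [-0.061, 3.141, 0.0]
contact_force: [-3.5, -1.4, 6.1]
opening: 0.0311
grip_force: 61.7
```

Call:
{"name": "jog_arm", "arguments": {"commands": [0,0,-0.1,0,0,0,20,0,0,-0.3,0,0,0,20,0,0,-0.4,0,0,0,20,0,0,-0.25,0,0,0,20,0.2,-0.025,0,0,0,0,20,0.4,-0.05,0,0,0,0,20,0.5,-0.062,0,0,0,0,20,0.4,-0.05,0,0,0,0,20,0.273,-0.034,0,0,0,0,20,0,0,0,0,0,0,20,0,0,0,0,0,0,20,0,0,0,0,0,0,20]}}

```text
t: 69.53
tool_pos: [0.4287, 0.375, 0.1298]
tool_rot: [-0.06, 3.141, 0.0]
contact_force: [-0.0, 0.3, -2.1]
opening: 0.0313
grip_force: 60.8
```

```bash
python3 -c "
from h import *
o=go(428.1,375.2,71.4,92.2); print(o['contact_force'])
"
```

```text
pos [428.7 375.  129.8] b 92.2 shift now [0.01  0.003 0.973] shift after turn [0.009 0.003 0.973] turn [ 0.002  0.005 -0.002]
[-0.00413747  0.31842384 -2.1227381 ]
```

Call:
{"name": "jog_arm", "arguments": {"commands": [0.008,0.003,0.2,0,0,0,20,0,0,0.3,0,0,0,20,0,0,0.25,0,0,0,20,0,0,0.13,0,0,0,20,0,0,0.06,0,0,0,20,0,0,0.02,0,0,0,20,0,0,0,0,0,0,20,0,0,0,0,0,0,20]}}

```text
t: 70.53
tool_pos: [0.4278, 0.3754, 0.0727]
tool_rot: [-0.061, 3.14, 0.001]
contact_force: [0.8, 0.2, -3.5]
opening: 0.031
grip_force: 60.8
```

Call:
{"name": "jog_arm", "arguments": {"commands": [0,0,0.008,0,0,0,20,0,0,0,0,0,0,20]}}

```text
t: 70.78
tool_pos: [0.4274, 0.3751, 0.0717]
tool_rot: [-0.061, 3.141, 0.0]
contact_force: [0.7, -0.7, -3.5]
opening: 0.0307
grip_force: 60.8
```

Call:
{"name": "jog_arm", "arguments": {"commands": [0,0,0.006,0,0,0,20,0,0,0,0,0,0,20]}}

```text
t: 71.03
tool_pos: [0.4275, 0.3752, 0.0714]
tool_rot: [-0.061, 3.141, 0.0]
contact_force: [-1.1, -0.2, -0.3]
opening: 0.0312
grip_force: 61.1
```

Call:
{"name": "jog_arm", "arguments": {"commands": [0,0,0.004,0,0,0,20,0,0,0,0,0,0,20,0,0,0,0,0,0,20]}}

```text
t: 71.4
tool_pos: [0.4274, 0.3752, 0.0714]
tool_rot: [-0.061, 3.141, 0.0]
contact_force: [-1.9, -1.7, 2.2]
opening: 0.031
grip_force: 61.3
```

Contact with the rest. I'll release and rise.

Call:
{"name": "jog_arm", "arguments": {"commands": [0,0,0,0,0,0,85,0,0,0,0,0,0,85,0,0,0,0,0,0,85,0,0,0,0,0,0,85,0,0,0,0,0,0,85,0,0,-0.2,0,0,0,85,0,0,-0.5,0,0,0,85,0,0,-0.6,0,0,0,85,0,0,-0.6,0,0,0,85,0.5,0,-0.6,0,0,0,85,0,0,0,0,0,0,85,0,0,0,0,0,0,85]}}

```text
t: 72.9
tool_pos: [0.3974, 0.3739, 0.2209]
tool_rot: [-0.061, 3.141, 0.0]
contact_force: [-0.7, 0.3, -1.2]
opening: 0.085
grip_force: 0.0
```

```bash
python3 -c "
from h import *
for c in('top','side'):
    im=eyes.get_image(c); uv,W,C=cloud(im); x,y,z=W.T
    m=(x>.33)&(x<.52)&(y>.3)&(y<.45)&(z>.085)&(z<.12); print(c,m.sum(),rect(W[m]),np.median(z[m]))
    a=dict(np.load(c+'0.npz')); save('end'+c,im['image'],1.4)
for c,v in plates(box=(.42,.68,-.0,.3)).items(): print(c,v)
o=ctrl.get_obs();print(o['tool_pos'],o['opening'])
"
```

```text
top 257 (array([434.7, 375.5]), array([106.7,  32.6]), 1.1) 0.097810563991374
side 280 (array([435.9, 372.9]), array([106.4,  34.8]), 0.4) 0.099425977324681
top [(np.int32(21), array([228.6, 184.9]), array([611.8, 219.5,   8. ])), (np.int32(22), array([260.9, 199.9]), array([575.9, 111.8,   8. ])), (np.int32(21), array([259., 211.]), array([540. , 113.1,   8. ])), (np.int32(23), array([222.9, 214.2]), array([516.1, 222.8,   8. ]))]
side []
[0.39720648 0.37343998 0.21931228] 0.08507704290002392
```

View pics/endside.png

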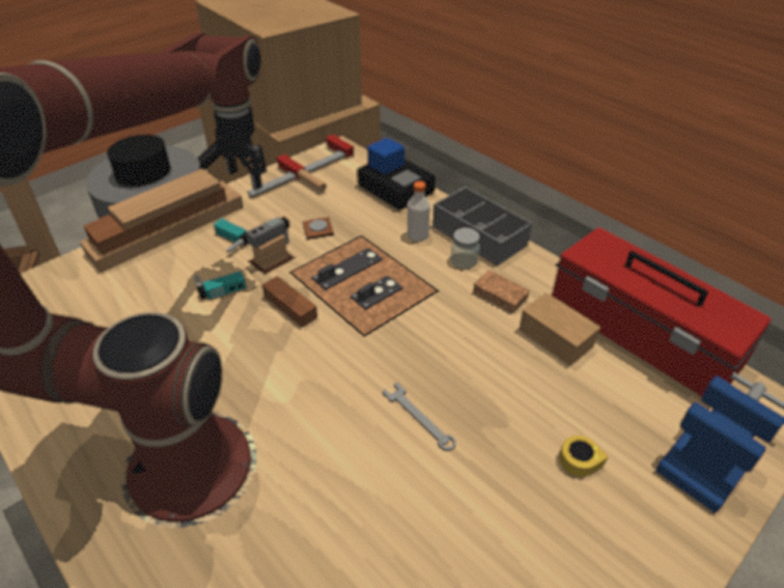

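The gauge is back on its rest at (267,235) as found. Both plates lie on the mat at (350,270) and (380,292), and nothing else has moved.

```bash
python3 -c "
from station import job
print(job.finish_job())"
```

```text
the job is handed in; nothing more can be done
None
```

Done and handed in: both plates present (short and long) lie on the mat, all touches were made in the order asked (the long plate was knocked aside once before measuring and slid back), and the gauge is back on its rest; the hand-in returned no verdict.

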